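Pack the fittings and scan the carton

TASK

Pack the order: put the pipe tee, the hexagon nut and the flange into the open carton, leaving the plain tube socket and everything else on the counter where it is. Then draw the hand scanner up out of its holder, turn it nose-down so that its window points down, more down than sideways, at the middle of the carton's floor from about 20 cm away, and finish still holding it there in the gripper, steady and touching neither carton nor holder.

Things in the scene. Friction and masses are not known exactly. Their poses are not given: they have to be found in the camera images.
- tee: Brass pipe tee lying flat, 0.2 kg. Run: tube along its x, 64 mm long, 24 mm diameter, a 30 mm collar 14 mm long at each end. Branch: same tube to +y, ending in a 30 mm collar (12 mm long) 35 mm from the run's axis. Origin on the counter under the run's middle, tube axes 15 mm above it, z up. Across its middle, y -12 to +35 mm, it is 47 mm wide.
- nut: Large brass hexagon nut lying flat, 41 mm across flats, 24 mm high, 27 mm bore. Origin at the centre of its underside; two of its flats face +x and -x, the others at every 60 degrees. About 0.13 kg.
- flange: Brass pipe flange lying flat: disc of 64 mm diameter, 8 mm thick, with a round hub of 34 mm diameter on it that rises to 34 mm above the underside. Origin at the centre of the underside, z up. About 0.28 kg.
- carton: Open cardboard carton standing loose on the counter, 240 (x) x 170 (y) x 60 (z) mm outside, walls and floor 5 mm thick (inside 230 x 160 mm, 55 mm deep). Origin at the centre of its underside. About 0.35 kg.
- carton_mid (a point): Centre of the carton's inner floor, 5 mm above its underside; axes as the carton's.
- holder: Fixed grey scanner holder: foot 90 x 90 x 12 mm with an upright sleeve, open at the top, 38 (x) x 32 (y) mm inside (2 mm of play round the handle), 50 x 44 mm outside, rim 72 mm above the counter. Origin at the centre of the foot's underside. The handle stands 60 mm deep in it and comes out straight up.
- scanner: Pistol-shaped hand scanner, 0.22 kg, upright in the holder: black handle 34 (x) x 28 (y) x 117 mm, on it a white head with flat sides: x -50 to +28, y -25 to +25, z 115 to 159 mm. Origin at the centre of the handle's foot, z up the handle, dark window looking along -x. At first the origin is 12 mm above the counter and the window looks level, roughly to the robot.
- scanner_window (a point): Centre of the scanner's reading window, at (-52, 0, 137) mm in the scanner's frame; axes as the scanner's, it looks along -x.
- scanner_head (a point): Middle of the scanner's head above the handle, at (0, 0, 137) mm in the scanner's frame: a good place to take it across its 50 mm width (along its y). Axes as the scanner's.
- socket: Bystander, to be left where it stands: straight brass tube socket standing on end among the fittings, 36 mm diameter, 40 mm high, 24 mm bore; not part of the order. Origin at the centre of its underside.
- screwdriver: Bystander, to be left where it stands: screwdriver 170 mm long lying along its x, beyond the fittings. Origin under its middle.
- tin: Bystander, to be left where it stands: low round tin, 64 mm diameter, 45 mm high. Origin at the centre of its underside.
- tape: Bystander, to be left where it stands: roll of brown tape lying flat, 100 mm diameter, 48 mm high. Origin at the centre of its underside.
- mug: Bystander, to be left where it stands: white mug, 80 mm diameter, 90 mm high, handle to its +y. Origin at the centre of its underside.
- bottle: Bystander, to be left where it stands: grey bottle, 60 mm diameter, 160 mm high. Origin at the centre of its underside.
- stockbox: Bystander, to be left where it stands: small closed cardboard box, 60 (x) x 90 (y) x 45 mm. Origin at the centre of its underside.
There are look-alikes about, which are no part of the job. What is shaped like the flange but orange is not meant. What is shaped like the nut but green is not meant.

How it is judged:
On the way, in this order (a step that is already met when the one before it is completed fails the run):
1. The tee, the nut and the flange lie in the carton, let go, while the scanner still stands in its holder (x of tee in the frame of carton_mid between -0.112 and 0.112 m and y of tee in the frame of carton_mid between -0.078 and 0.078 m and z of tee in the frame of carton_mid between -0.01 and 0.045 m and contact force between each of tee, nut, flange and the fingers below 0.1 N and linear speed of each of tee, nut, flange below 0.05 m/s and x of nut in the frame of carton_mid between -0.112 and 0.112 m and y of nut in the frame of carton_mid between -0.078 and 0.078 m and z of nut in the frame of carton_mid between -0.01 and 0.045 m and x of flange in the frame of carton_mid between -0.112 and 0.112 m and y of flange in the frame of carton_mid between -0.078 and 0.078 m and z of flange in the frame of carton_mid between -0.01 and 0.045 m and angle between carton's own z axis and vertical below 0.1 rad and horizontal distance between scanner and holder below 0.02 m and height (world z) of scanner below 0.03 m), for 0.2 s.
2. The scanner is drawn out of its holder and held by the gripper (contact force between scanner and the fingers above 1 N and contact force between scanner and holder below 0.1 N and contact force between scanner and carton below 0.1 N and height (world z) of scanner above 0.08 m), for 0.2 s.
At the end, for the whole second after the job is handed in: Tee, nut and flange at rest in the upright carton; scanner held still, off holder and carton, handle foot over 80 mm and window 100-400 mm up, window within 45 deg of straight down, carton_mid 100-320 mm ahead of it and within 50 mm of its line of sight in its y and in its z (all of step 2 and x of tee in the frame of carton_mid between -0.112 and 0.112 m and y of tee in the frame of carton_mid between -0.078 and 0.078 m and z of tee in the frame of carton_mid between -0.01 and 0.045 m and contact force between each of tee, nut, flange and the fingers below 0.1 N and linear speed of each of tee, nut, flange below 0.05 m/s and x of nut in the frame of carton_mid between -0.112 and 0.112 m and y of nut in the frame of carton_mid between -0.078 and 0.078 m and z of nut in the frame of carton_mid between -0.01 and 0.045 m and x of flange in the frame of carton_mid between -0.112 and 0.112 m and y of flange in the frame of carton_mid between -0.078 and 0.078 m and z of flange in the frame of carton_mid between -0.01 and 0.045 m and angle between carton's own z axis and vertical below 0.1 rad and height (world z) of scanner_window between 0.1 and 0.4 m and angle between scanner's own x axis and vertical below 0.785 rad and x of carton_mid in the frame of scanner_window between -0.32 and -0.1 m and y of carton_mid in the frame of scanner_window between -0.05 and 0.05 m and z of carton_mid in the frame of scanner_window between -0.05 and 0.05 m and linear speed of scanner below 0.03 m/s and angular speed of scanner below 0.2 rad/s); the arm keeps its last pose, push and grip.
It fails at once if A bystander is moved by more than 30 mm (distance of any of socket, screwdriver, tin, tape, mug, bottle, stockbox from where it was at the start of the episode above 0.03 m).
It also fails if it takes over 72 s, if anything falls off the work surface, if the arm or the gripper's body presses on something with over 40 N, if the wrist force passes 120 N, or if a joint passes its speed limit or range.

ROBOT

A 6-joint arm with a two-finger parallel gripper is mounted at the origin on the work surface. World frame = base frame: x ahead of the robot, y to its left, z up, the work surface at z = 0. Lengths are in m, angles in rad, forces in N, time in s.
With the tool pointing down it reaches from about 0.35 to 0.775 m from the base axis. Payload 7.3 kg.
Tool frame: the origin (TCP) lies between the finger pads; the fingertips stand 14 mm ahead of it and the grasp point (between the pads) lies 5 mm behind it; z points along the fingers, y is the line along which they close (so a half turn about z gives the same grasp; the last joint's range is limited). The gripper opens to 92 mm and grips with 3 to 60 N. Pads are 19 mm wide; open, the fingers measure 130 mm over their backs; the gripper's body (75 mm by 190 mm) begins 47 mm behind the grasp point.
Start: joints at [1.086, 0.342, 1.524, -0, 1.275, -0.146], TCP at [0.174, 0.495, 0.241] pointing down, gripper open.
Joint ranges: [-2.53, 2.53], [-0.77, 2.02], [0.04, 2.7], [-1, 4.14], [0.28, 2.66], [-3.11, 3.11]. Speed limits (rad/s): [2.57, 2.57, 3.14, 3.14, 3.14, 3.14].

INTERFACE

Orientations are given as [roll, pitch, yaw] about the fixed x, y, z axes, in that order (R = Rz(yaw) Ry(pitch) Rx(roll)).
In Python, from cell import robot, eyes gives the robot as it stands. The module is installed in compiled form; this text tells all that it offers.
- The arm moves only by the shell command python3 -m handwheel 'ROWS' [FORCE]. ROWS is JSON, one flat list of numbers, 5 for each row, row after row: the shift along the world's x, y, z in mm, then the turn about the world's z in rad, then the opening, from 0 (shut) to 1 (fully open). In form: [x, y, z, spin, jaw, x, y, z, spin, jaw, ...]. A call has 1 to 8 rows; each row shifts and turns the commanded pose from where the row before left it; what a row does not reach is not made up. A row lasts 1/10 s, in which the tool goes at most 50 mm and 8.59 degrees, less where a joint would pass 70% of its speed; a pose out of reach is approached as far as the arm can. A call with a gripper value outside its range is refused whole. The fingers move at their own pace and stop on an object; FORCE is the grip in N (left out, the last holds). Time passes only in rows, so rows that do not move let the fingers close. It gives the time, the measured TCP pose, the force, the opening and the grip force at its end, in the units of the state.
- robot.observe(): the state, without advancing time (a new reading comes with each control period).
- eyes.read_camera(name): name is "scene" or "top" or "wrist"; returns (picture, depth): 384x512x3 uint8, blue, green, red; 384x512 float32, m along the optical axis (not along the pixel's ray), 0 where there is no reading.
- eyes.calibration(name): a dict with "fx", "fy", "cx", "cy" (pixels), "world_to_cam" (4x4, takes a point from world to camera coordinates). Camera axes: x right, y down, z forward; pixel columns grow to the right and rows downward; lengths in m; the calibration is good to about 2 mm. The wrist camera is an equidistant fisheye: a pixel r from the principal point sees the ray r / f radians off the axis. A picture is of the moment at which its call begins: read the wrist's pose just before it. calibration takes no time and is no camera call; for the wrist camera it gives the pose at the moment of the call.
- robot.hand_in(): hands the job in; it is judged then, once.
The state is a dict: "time": time; "qpos": joint angles; "qvel": joint speeds; "joint_efforts": joint torques, N m; "tool_pos": TCP position; "tool_rot": TCP orientation; "contact_force": force on the tool from outside, world axes, zero at the start; "torque": the same for the moment, N m; "opening": finger opening in m; "grip_force": force on a finger pad.
Only numpy, scipy, OpenCV 4.12 (cv2) and the standard library are available. Lean on these libraries where they do the work, as an engineer would, in place of code of your own. Each camera call takes 0.05 s, during which the arm holds its last target. There are 200 camera calls.

## Working session

There is one attempt and no reset: what is moved stays moved. The work goes in short steps, Python scripts to look and compute and a shell command to move; the robot and the scene stay as the last step left them, time stands still between calls to the robot, and variables do not carry over. Pictures are saved under pics/ and viewed, at most 10 in all, crops included, and the job is handed in when it is done.

```bash
mkdir -p pics; cat > h.py <<'E'
import numpy as np, cv2
from cell import robot, eyes
def world(name,us=None):
    im,d=eyes.read_camera(name); c=eyes.calibration(name)
    v,u=np.mgrid[:384,:512]
    P=np.stack([(u-c['cx'])/c['fx']*d,(v-c['cy'])/c['fy']*d,d],-1)
    T=np.linalg.inv(c['world_to_cam']); W=P@T[:3,:3].T+T[:3,3]; W[d==0]=np.nan
    return im,W
E
python3 - <<'E'
from h import *
for n in ('scene','top'):
    im,W=world(n); cv2.imwrite(f'pics/{n}0.png',im); np.save(f'{n}0.npy',W); c=eyes.calibration(n)
    print(n,c['fx'],np.linalg.inv(c['world_to_cam']).round(3).tolist())
print(robot.observe())
E
```

```text
scene 381.39876477656225 [[0.255, 0.692, -0.675, 1.156], [0.967, -0.182, 0.178, -0.164], [0.0, -0.698, -0.716, 0.792], [0.0, 0.0, 0.0, 1.0]]
top 497.9902381457132 [[0.003, -0.981, 0.193, 0.214], [-1.0, -0.007, -0.017, 0.016], [0.018, -0.193, -0.981, 1.585], [0.0, 0.0, 0.0, 1.0]]
{'time': 0.1, 'qpos': array([ 1.08603206e+00,  3.42640091e-01,  1.52490549e+00,  9.86170064e-06,
        1.27540356e+00, -1.46012192e-01]), 'qvel': array([-0.00019873, -0.00128274, -0.0021863 , -0.00247182, -0.00038444,
       -0.0001473 ]), 'joint_efforts': array([ 1.98608148e-03, -4.32002163e+01, -2.44694602e+01,  7.19136139e-02,
        5.26797969e-02, -1.05311301e-04]), 'tool_pos': array([0.17428608, 0.49486834, 0.24012676]), 'tool_rot': array([-3.14025198e+00, -2.06690254e-04,  2.80283757e+00]), 'contact_force': array([0.44037077, 0.08026135, 0.20654319]), 'torque': array([0.00085486, 0.01104417, 0.03663179]), 'grip_force': 0.0, 'opening': 0.09219926875230985}
```

View pics/scene0.png

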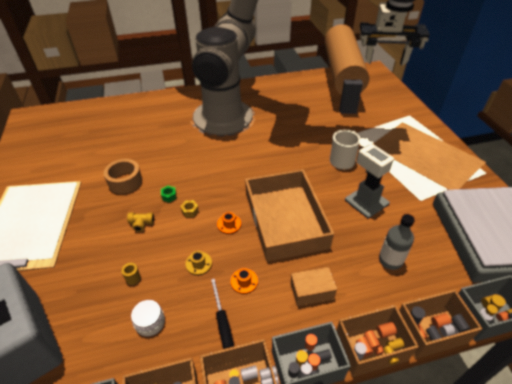

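View pics/top0.png

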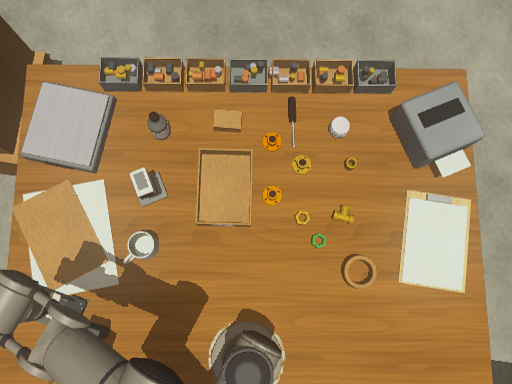

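```bash
python3 - <<'E'
from h import *
im=cv2.imread('pics/top0.png'); cv2.imwrite('pics/crop.png',cv2.resize(im[120:260,180:370],None,fx=4,fy=4,interpolation=cv2.INTER_CUBIC))
for n in('top','scene'):
    im=cv2.imread(f'pics/{n}0.png'); W=np.load(f'{n}0.npy'); hsv=cv2.cvtColor(im,cv2.COLOR_BGR2HSV)
    z=W[...,2]; m=((z>0.004)&(z<0.3)&(W[...,0]>.25)&(W[...,0]<.95)&(abs(W[...,1])<.6)).astype(np.uint8)
    k,l,s,c=cv2.connectedComponentsWithStats(m)
    for i in range(1,k):
        if s[i,4]<40: continue
        p=W[l==i]; zz=p[:,2]; zt=np.percentile(zz,95); t=p[zz>zt-.006]
        print(n,c[i].round(),s[i,4],'med',np.median(p,0).round(3),'min',p.min(0).round(3),'max',p.max(0).round(3),'top c',((t.min(0)+t.max(0))/2).round(3),hsv[l==i].mean(0).round())
E
```

```text
top [141.  74.] 2598 med [0.899 0.358 0.044] min [0.845 0.218 0.004] max [0.945 0.515 0.085] top c [0.895 0.351 0.076] [ 19.  91. 114.]
top [205.  75.] 1216 med [0.897 0.143 0.043] min [0.848 0.072 0.004] max [0.944 0.214 0.08 ] top c [0.896 0.142 0.073] [ 16. 138. 136.]
top [313.  76.] 4798 med [ 0.897 -0.217  0.044] min [ 0.838 -0.505  0.004] max [0.945 0.069 0.087] top c [ 0.896 -0.208  0.077] [ 18.  93. 116.]
top [ 83. 128.] 3940 med [0.706 0.524 0.063] min [0.567 0.432 0.004] max [0.856 0.6   0.076] top c [0.707 0.527 0.07 ] [ 16.  22. 166.]
top [422. 128.] 3159 med [ 0.698 -0.536  0.137] min [ 0.587 -0.6    0.004] max [ 0.854 -0.47   0.151] top c [ 0.703 -0.539  0.145] [ 24.  30. 115.]
top [292. 114.] 250 med [ 0.776 -0.145  0.02 ] min [ 0.661 -0.163  0.004] max [ 0.839 -0.127  0.036] top c [ 0.748 -0.143  0.029] [ 13. 105.  96.]
top [227. 121.] 612 med [0.737 0.069 0.044] min [0.708 0.017 0.004] max [0.791 0.127 0.057] top c [0.741 0.069 0.051] [ 17. 145. 176.]
top [158. 126.] 508 med [0.698 0.279 0.102] min [0.674 0.252 0.004] max [0.781 0.351 0.169] top c [0.711 0.287 0.162]
[... 4360 characters left out ...]
 0.064 0.043] min [0.715 0.02  0.004] max [0.78  0.114 0.048] top c [0.747 0.067 0.044] [ 14. 170. 181.]
scene [244. 281.] 523 med [ 0.692 -0.081  0.009] min [ 0.654 -0.11   0.004] max [ 0.716 -0.047  0.037] top c [ 0.683 -0.079  0.033] [ 15. 239. 201.]
scene [148. 318.] 909 med [ 0.74  -0.297  0.043] min [ 0.7   -0.335  0.004] max [ 0.762 -0.267  0.049] top c [ 0.729 -0.299  0.045] [ 16.  27. 202.]
scene [164. 374.] 1136 med [ 0.859 -0.271  0.047] min [ 0.854 -0.342  0.004] max [ 0.901 -0.216  0.073] top c [ 0.878 -0.279  0.069] [ 14. 171. 101.]
scene [108. 382.] 74 med [ 0.858 -0.367  0.068] min [ 0.855 -0.391  0.048] max [ 0.865 -0.356  0.072] top c [ 0.86  -0.374  0.069] [ 19.  65. 104.]
```

View pics/crop.png

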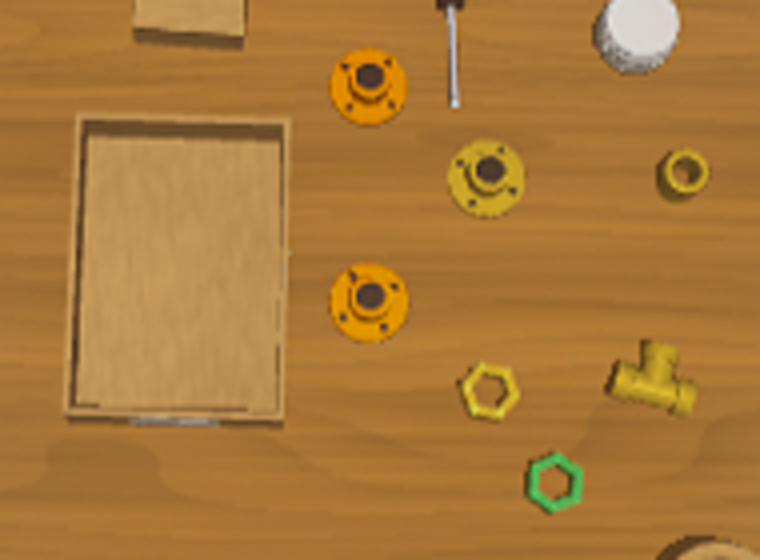

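The crop shows these, in top-image pixels:
- **Flange-shaped:** (302,164) is yellow brass, (272,141) and (272,196) are orange. I take the brass one at (302,164).
- **Nut-shaped:** (302,218) is brass, (319,240) is green. I take (302,218).
- **Tee:** (343,215).
- **Socket:** the tube on end at (351,163), which stays where it is.

Next I move over the fittings for a wrist view.

```bash
python3 -m handwheel '[31,-37,0,-0.14,1,31,-37,0,-0.14,1,31,-37,0,-0.14,1,31,-37,0,-0.14,1,31,-37,0,-0.14,1,31,-37,0,-0.14,1,31,-37,0,-0.14,1,31,-37,0,-0.14,1]' 20
python3 -m handwheel '[5,-46,0,-0.14,1,5,-46,0,-0.14,1,5,-46,0,-0.06,1,5,-46,0,0,1,5,-46,0,0,1,5,-46,0,0,1,5,-46,0,0,1,5,-46,0,0,1]'
python3 -m handwheel '[0,-30,0,0,1,0,-30,0,0,1,0,0,0,0,1]'
python3 - <<'E'
from h import *
c=eyes.calibration('wrist'); print({k:np.round(v,3).tolist() for k,v in c.items()})
im,d=eyes.read_camera('wrist'); cv2.imwrite('pics/w1.png',im); np.savez('w1.npz',im=im,d=d,**c)
print(robot.observe()['qpos'].round(2))
E
```

```text
time: 0.9
tool_pos: [0.4233, 0.1974, 0.2406]
tool_rot: [-3.141, -0.0, 1.677]
contact_force: [0.9, 0.6, 0.3]
opening: 0.0919
grip_force: 0.0
time: 1.7
tool_pos: [0.4622, -0.1707, 0.2405]
tool_rot: [-3.141, -0.0, 1.343]
contact_force: [1.2, 0.2, -0.1]
opening: 0.0917
grip_force: 0.0
time: 2.0
tool_pos: [0.4621, -0.232, 0.24]
tool_rot: [-3.141, 0.001, 1.339]
contact_force: [0.1, 0.2, 0.2]
opening: 0.0916
grip_force: 0.0
{'fx': 297.319, 'fy': 297.319, 'cx': 258.488, 'cy': 194.063, 'world_to_cam': [[0.974, -0.228, 0.0, -0.503], [-0.218, -0.929, 0.3, -0.152], [-0.068, -0.292, -0.954, 0.354], [0.0, 0.0, 0.0, 1.0]]}
[-0.61  0.33  1.55  0.    1.27 -0.38]
```

View pics/w1.png

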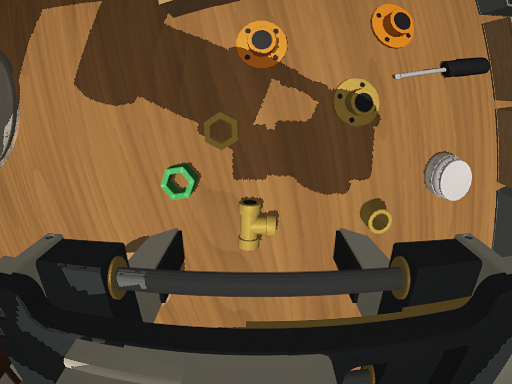

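The wrist view shows the nut at (221,131), the tee at (252,224) with its branch pointing right, the brass flange at (357,102) and the socket at (377,220). The green nut (179,182) and the orange flanges (262,43) and (392,25) are decoys.

```bash
cat >> h.py <<'E'
def wcloud(c,d):
    v,u=np.mgrid[:384,:512]; a=u-c['cx']; b=v-c['cy']; r=np.hypot(a,b)/c['fx']; k=np.where(r>1e-6,np.tan(np.minimum(r,1.4))/np.maximum(r,1e-6),1)/c['fx']
    P=np.stack([a*k*d,b*k*d,d],-1); T=np.linalg.inv(c['world_to_cam']); W=P@T[:3,:3].T+T[:3,3]; W[d==0]=np.nan
    return W
def wrist():
    c=eyes.calibration('wrist'); im,d=eyes.read_camera('wrist'); return im,wcloud(c,d)
def rect(p):
    r=cv2.minAreaRect((p[:,:2]*1000).astype(np.float32)); return np.round(r[0],1),np.round(r[1],1),round(r[2],1)
E
python3 - <<'E'
from h import *
D=np.load('w1.npz'); W=wcloud({k:D[k] for k in('fx','fy','cx','cy','world_to_cam')},D['d'])
for n,(u,v,R,h) in dict(nut=(221,131,25,.018),tee=(255,224,32,.012),flange=(357,102,30,.026),socket=(377,220,22,.034)).items():
    q=W[v-R:v+R,u-R:u+R].reshape(-1,3); t=q[q[:,2]>h]
    print(n,len(t),'ztop',np.percentile(t[:,2],[50,95]).round(4),rect(t),'counter',np.nanpercentile(q[:,2],10).round(4))
    if n=='nut':
        a=np.degrees(np.arange(0,np.pi,np.pi/36)); wd=[np.ptp(t[:,:2]@[np.cos(x),np.sin(x)]) for x in np.radians(a)]; print([(int(x),int(1000*w)) for x,w in zip(a,wd)])
    if n=='tee': # along / across profile
        m=np.median(t,0); best=None
        e=np.radians(-13); X=np.array([np.sin(e),-np.cos(e)])
        for s in range(-40,41,10):
            k=t[abs((t[:,:2]-m[:2])@[-np.sin(e),np.cos(e)]-s/1000)<.005]; y=(k[:,:2]-m[:2])@[np.cos(e),np.sin(e)]
            if len(k): print(s,(y.min()*1e3).round(),(y.max()*1e3).round())
        print('m',m)
E
```

```text
nut 573 ztop [0.0236 0.0249] (array([ 428.6, -173.3]), array([45.3, 40.9]), 75.1) counter -0.0012
[(0, 43), (5, 44), (10, 45), (14, 46), (20, 46), (25, 46), (29, 45), (35, 45), (40, 44), (45, 43), (50, 41), (55, 42), (59, 43), (65, 44), (70, 44), (75, 45), (80, 45), (84, 45), (90, 45), (95, 44), (100, 43), (105, 41), (110, 40), (115, 41), (119, 43), (124, 44), (130, 45), (135, 45), (140, 45), (145, 45), (150, 44), (155, 43), (160, 42), (165, 40), (169, 40), (175, 42)]
tee 1296 ztop [0.0256 0.0295] (array([ 441.9, -306.6]), array([65.5, 49.6]), 75.1) counter -0.0012
-30 -20.0 7.0
-20 -20.0 9.0
-10 -17.0 30.0
0 -17.0 30.0
10 -17.0 30.0
20 -19.0 10.0
30 -17.0 10.0
m [ 0.43722707 -0.30317055  0.02559945]
flange 578 ztop [0.034  0.0355] (array([ 605.1, -174.9]), array([32.1, 32.5]), 81.5) counter -0.0008
socket 429 ztop [0.0396 0.2439] (array([ 567. , -287.9]), array([ 35.1, 150.7]), 41.1) counter -0.001
```

```bash
python3 -m handwheel '[-5,-19,-35,-0.01,1,-5,-19,-35,-0.01,1,-5,-19,-35,-0.01,1,-4,-18,-35,0,1,0,0,-25,0,1,0,0,-25,0,1,0,0,-10,0,1,0,0,0,0,1]' 25; python3 - <<'E'
from h import *
s=robot.observe(); print(s['tool_pos'].round(4),s['tool_rot'].round(3))
E
```

```text
time: 2.85
tool_pos: [0.4431, -0.3024, 0.0397]
tool_rot: [-3.139, -0.002, 1.314]
contact_force: [0.2, -0.4, 0.5]
opening: 0.0919
grip_force: 0.0
[ 0.4431 -0.3024  0.0397] [-3.139e+00 -2.000e-03  1.314e+00]
```

```bash
python3 -m handwheel '[0,-4,-12,0,1,0,0,-11,0,1,0,0,0,0,1,0,0,0,0,0.3,0,0,0,0,0.3,0,0,0,0,0.3,0,0,0,0,0.3,0,0,0,0,0.3]' 30
python3 -m handwheel '[0,0,0,0,0.3,0,0,15,0,0.3,0,0,30,0,0.3,0,0,40,0,0.3,0,0,30,0,0.3,0,0,0,0,0.3]'
```

```text
time: 3.65
tool_pos: [0.4436, -0.3079, 0.018]
tool_rot: [3.141, 0.0, 1.313]
contact_force: [-0.3, -0.4, -0.5]
opening: 0.0563
grip_force: 0.0
time: 4.25
tool_pos: [0.4452, -0.3094, 0.1367]
tool_rot: [3.134, 0.004, 1.313]
contact_force: [0.0, 0.0, -1.9]
opening: 0.0463
grip_force: 30.0
```

```bash
python3 -m handwheel '[10,44,0,0,0.3,10,44,0,0,0.3,10,44,0,0,0.3,10,44,0,0,0.3,10,44,0,0,0.3,10,44,0,0,0.3,10,44,0,0,0.3,10,44,0,0,0.3]'
python3 -m handwheel '[0,0,-35,0,0.3,0,0,-35,0,0.3,0,0,-20,0,0.3,0,0,-15,0,0.3,0,0,0,0,0.3]'
```

```text
time: 5.05
tool_pos: [0.5227, 0.0461, 0.1313]
tool_rot: [-3.139, 0.001, 1.313]
contact_force: [-0.1, -1.2, -2.2]
opening: 0.0464
grip_force: 30.0
time: 5.55
tool_pos: [0.5217, 0.0443, 0.0249]
tool_rot: [-3.137, 0.001, 1.313]
contact_force: [-0.5, -0.5, -2.9]
opening: 0.0466
grip_force: 30.0
```

```bash
python3 -m handwheel '[0,0,0,0,0.7,0,0,0,0,0.7,0,0,0,0,0.7,0,0,0,0,0.7,0,0,40,0,0.7,0,0,45,0,0.7,0,0,10,0,0.75]'
python3 -m handwheel '[-16,-36,0,0,0.8,-16,-36,0,0,0.8,-16,-36,0,0,0.8,-15,-36,0,0,0.8,-15,-36,0,0,0.8,-15,-36,0,0,0.8,0,0,-40,0.03,0.8,0,0,0,0,0.8]' 25; python3 - <<'E'
from h import *
im,W=world('top'); cv2.imwrite('pics/t2.png',im)
q=W[150:225,198:252].reshape(-1,3); t=q[(q[:,2]>.018)&(q[:,2]<.045)&(q[:,0]>.41)&(q[:,0]<.63)&(q[:,1]>.0)&(q[:,1]<.148)]
print(len(t),rect(t)); s=robot.observe(); print(s['tool_pos'].round(4),s['tool_rot'].round(3))
E
```

```text
time: 6.25
tool_pos: [0.526, 0.0441, 0.1277]
tool_rot: [3.133, -0.002, 1.313]
contact_force: [-0.5, 0.4, 0.5]
opening: 0.0675
grip_force: 0.0
time: 7.05
tool_pos: [0.4276, -0.1714, 0.0799]
tool_rot: [-3.135, -0.002, 1.34]
contact_force: [-0.8, 1.5, 0.2]
opening: 0.0732
grip_force: 0.0
233 (array([518.1,  46. ]), array([64.3, 49.9]), 75.0)
[ 0.4288 -0.1712  0.0815] [-3.137e+00 -2.000e-03  1.341e+00]
```

```bash
python3 -m handwheel '[0,-2,-30,0.03,0.8,0,0,-25,0,0.8,0,0,-10,0,0.8,0,0,0,0,0.3,0,0,0,0,0.3,0,0,0,0,0.3,0,0,0,0,0.3,0,0,0,0,0.3]' 25
python3 -m handwheel '[0,0,0,0,0.3,0,0,15,0,0.3,0,0,40,0,0.3,0,0,40,0,0.3,0,0,20,0,0.3,0,0,0,0,0.3]'
```

```text
time: 7.9
tool_pos: [0.4306, -0.1739, 0.0185]
tool_rot: [3.141, 0.0, 1.373]
contact_force: [-2.1, 1.7, 5.7]
opening: 0.0406
grip_force: 25.0
time: 8.5
tool_pos: [0.432, -0.1747, 0.1356]
tool_rot: [3.135, 0.002, 1.373]
contact_force: [0.4, 0.5, -1.4]
opening: 0.041
grip_force: 25.0
```

```bash
python3 -m handwheel '[4,36,0,0,0.3,4,36,0,0,0.3,4,36,0,0,0.3,4,36,0,0,0.3,4,36,0,0,0.3,4,36,0,0,0.3,4,36,0,0,0.3,4,36,0,0,0.3]'
python3 -m handwheel '[0,0,-35,0,0.3,0,0,-35,0,0.3,0,0,-22,0,0.3,0,0,-14,0,0.3,0,0,0,0,0.3,0,0,0,0,0.6,0,0,0,0,0.6,0,0,0,0,0.6]'
python3 -m handwheel '[0,0,40,0,0.6,0,0,45,0,0.6,0,0,25,0,0.6]'
```

```text
time: 9.3
tool_pos: [0.4617, 0.1156, 0.1314]
tool_rot: [-3.14, 0.001, 1.373]
contact_force: [0.5, -0.4, -1.4]
opening: 0.0405
grip_force: 25.0
time: 10.1
tool_pos: [0.4628, 0.1142, 0.0272]
tool_rot: [3.141, -0.0, 1.373]
contact_force: [-0.2, 0.1, 0.3]
opening: 0.0545
grip_force: 0.0
time: 10.4
tool_pos: [0.4636, 0.1143, 0.1402]
tool_rot: [3.137, -0.001, 1.373]
contact_force: [0.1, -0.7, -0.1]
opening: 0.0548
grip_force: 0.0
```

```bash
python3 -m handwheel '[20,-41,0,0,0.7,20,-41,0,0,0.7,20,-41,0,0,0.7,20,-41,0,0,0.7,20,-41,0,0,0.7,20,-41,0,0,0.7,21,-43,0,0,0.7,0,0,-50,0,0.65]'
python3 -m handwheel '[0,0,0,0,0.65]'; python3 - <<'E'
from h import *
im,W=wrist(); cv2.imwrite('pics/w2.png',im)
t=W[(W[...,2]>.027)&(W[...,2]<.042)]; t=t[np.hypot(t[:,0]-.605,t[:,1]+.175)<.03]
print(len(t),rect(t),np.percentile(t[:,2],[50,95]) if len(t) else 0)
im,W=world('top')
q=W[150:225,198:252].reshape(-1,3); t=q[(q[:,2]>.016)&(q[:,2]<.04)&(q[:,0]>.41)&(q[:,0]<.63)&(q[:,1]>.09)&(q[:,1]<.148)]
print('nut',len(t),rect(t))
E
```

```text
time: 11.2
tool_pos: [0.6104, -0.1828, 0.0936]
tool_rot: [3.122, 0.005, 1.368]
contact_force: [2.1, -0.4, 0.1]
opening: 0.0615
grip_force: 0.0
time: 11.3
tool_pos: [0.6, -0.1749, 0.0812]
tool_rot: [-3.131, -0.002, 1.37]
contact_force: [-2.0, 0.6, -1.1]
opening: 0.0598
grip_force: 0.0
1737 (array([ 605.7, -174.9]), array([33.2, 32.7]), 35.5) [0.03386798 0.03500355]
nut 0 (array([0., 0.]), array([0., 0.]), 0.0)
```

```bash
python3 -m handwheel '[0,0,0,0,0.65]'; python3 - <<'E'
from h import *
im,W=world('top'); 
for z0,z1 in ((.002,.012),(.012,.05)):
    p=W[(W[...,2]>z0)&(W[...,2]<z1)]; p=p[np.hypot(p[:,0]-.463,p[:,1]-.114)<.035]; print(z0,len(p), rect(p) if len(p) else 0, p.mean(0))
cv2.imwrite('pics/t3.png',cv2.resize(im[100:270,150:380],None,fx=3,fy=3,interpolation=cv2.INTER_CUBIC)); print(robot.observe()['tool_pos'])
E
```

```text
time: 11.5
tool_pos: [0.6043, -0.1744, 0.0889]
tool_rot: [3.139, 0.0, 1.374]
contact_force: [-0.9, 0.7, 0.3]
opening: 0.0601
grip_force: 0.0
0.002 0 0 [nan nan nan]
0.012 0 0 [nan nan nan]
[ 0.60447326 -0.17438717  0.0891753 ]<stdin>:4: RuntimeWarning: Mean of empty slice.
  ret = um.true_divide(
```

View pics/t3.png

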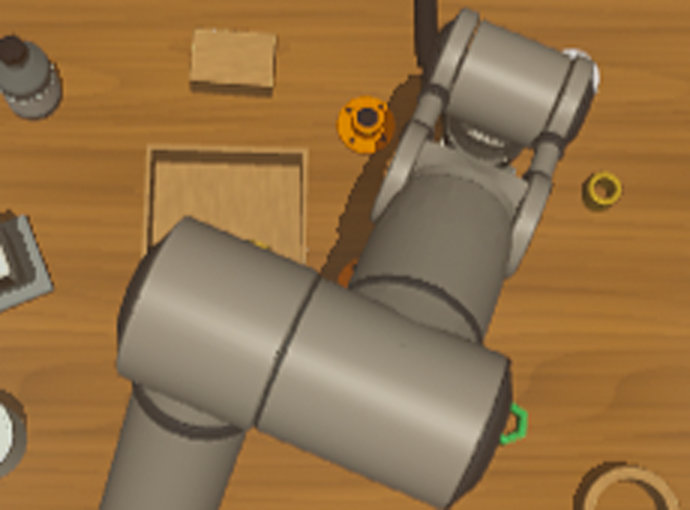

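In this picture the arm hides the near half of the carton, with only the tee's edge showing at crop (260,245), so the nut's place can't be checked yet. I go on to the flange.

```bash
python3 -m handwheel '[1,0,-30,0,0.65,0,0,-24,0,0.65,0,0,-10,0,0.65,0,0,0,0,0.2,0,0,0,0,0.2,0,0,0,0,0.2,0,0,0,0,0.2,0,0,0,0,0.2]' 35
python3 -m handwheel '[0,0,0,0,0.2,0,0,15,0,0.2,0,0,40,0,0.2,0,0,40,0,0.2,0,0,10,0,0.2,0,0,0,0,0.2]'
```

```text
time: 12.35
tool_pos: [0.6051, -0.175, 0.0238]
tool_rot: [3.14, 0.0, 1.373]
contact_force: [-0.4, 1.8, 4.7]
opening: 0.0337
grip_force: 35.0
time: 12.95
tool_pos: [0.6052, -0.1752, 0.1298]
tool_rot: [3.138, 0.001, 1.373]
contact_force: [0.5, -0.4, -2.2]
opening: 0.0332
grip_force: 35.0
```

```bash
python3 -m handwheel '[-3,36,0,0,0.2,-2,36,0,0,0.2,-3,36,0,0,0.2,-2,36,0,0,0.2,-3,36,0,0,0.2,-2,36,0,0,0.2,-3,36,0,0,0.2,-2,36,0,0,0.2]'
python3 -m handwheel '[0,0,-35,0,0.2,0,0,-30,0,0.2,0,0,-18,0,0.2,0,0,-14,0,0.2,0,0,0,0,0.2,0,0,0,0,0.55,0,0,0,0,0.55,0,0,0,0,0.55]'
python3 -m handwheel '[0,0,0,0,0.55,0,0,40,0,0.55,0,0,45,0,0.55,0,0,30,0,0.7,0,0,40,0,0.7]'
```

```text
time: 13.75
tool_pos: [0.5826, 0.1144, 0.1252]
tool_rot: [-3.137, 0.001, 1.373]
contact_force: [-0.6, 0.6, -1.8]
opening: 0.0332
grip_force: 35.0
time: 14.55
tool_pos: [0.5847, 0.1131, 0.031]
tool_rot: [3.141, -0.0, 1.373]
contact_force: [0.2, -0.1, 0.1]
opening: 0.0495
grip_force: 0.0
time: 15.05
tool_pos: [0.5838, 0.1131, 0.1867]
tool_rot: [-3.141, 0.0, 1.373]
contact_force: [1.0, -0.0, -0.5]
opening: 0.0615
grip_force: 0.0
```

```bash
python3 -m handwheel '[-21,12,36,0,0.8,-21,12,36,0,0.8,-21,12,36,0,0.9,-21,12,36,0,1,0,0,0,0,1,0,0,0,0,1]'
python3 - <<'E'
from h import *
im,W=wrist(); cv2.imwrite('pics/w3.png',im); np.save('w3.npy',W)
t=W[(W[...,2]>.165)&(W[...,2]<.178)]; t=t[np.hypot(t[:,0]-.507,t[:,1]-.31)<.07]; print('head',len(t),rect(t),np.median(t[:,2]))
t=W[(W[...,2]>.115)&(W[...,2]<.178)]; t=t[np.hypot(t[:,0]-.507,t[:,1]-.31)<.07]; print('head all',len(t),rect(t))
t=W[(W[...,2]>.06)&(W[...,2]<.078)]; t=t[np.hypot(t[:,0]-.507,t[:,1]-.30)<.07]; print('rim',len(t),rect(t))
t=W[(W[...,2]>.007)&(W[...,2]<.016)]; t=t[np.hypot(t[:,0]-.50,t[:,1]-.31)<.09]; print('foot',len(t),rect(t))
im,T=world('top')
for n,V in(('w',W),('t',T)):
    t=V[(V[...,2]>.05)&(V[...,2]<.07)]; t=t[(abs(t[:,0]-.52)<.14)&(abs(t[:,1]-.074)<.11)]; print('carton',n,len(t),rect(t))
    for k,x,y in(('tee',.52,.046),('nut',.463,.114),('fl',.585,.113)):
        t=V[(V[...,2]>.017)&(V[...,2]<.05)]; t=t[np.hypot(t[:,0]-x,t[:,1]-y)<.04]; print(k,len(t),rect(t) if len(t) else 0)
print(robot.observe()['tool_pos'])
E
```

```text
time: 15.65
tool_pos: [0.5004, 0.1614, 0.3307]
tool_rot: [3.139, -0.001, 1.374]
contact_force: [0.3, 0.5, -1.2]
opening: 0.0913
grip_force: 0.0
head 3516 (array([509.4, 309.6]), array([80.9, 50.6]), 22.5) 0.17082626074767251
head all 3790 (array([509.4, 309.5]), array([81. , 50.8]), 22.5)
rim 151 (array([528.2, 296. ]), array([50.4,  5.2]), 22.6)
foot 1022 (array([530.9, 288.8]), array([91.1, 35.2]), 22.1)
carton w 2235 (array([522.3,  73.4]), array([171.5, 240.6]), 89.2)
tee 864 (array([521.9,  45.7]), array([64.1, 50. ]), 75.0)
nut 417 (array([461.6, 113.5]), array([46.4, 40.7]), 81.5)
fl 431 (array([583.4, 112.8]), array([34.4, 31.8]), 82.5)
carton t 314 (array([518.7,  74.5]), array([169.7, 242.6]), 88.8)
tee 233 (array([517.,  46.]), array([64.7, 50.2]), 73.0)
nut 53 (array([459.9, 105.8]), array([44.3, 22.6]), 11.2)
fl 122 (array([576.9, 111.1]), array([56.2, 55.8]), 46.9)
[0.50034086 0.16081179 0.32852613]
```

View pics/w3.png

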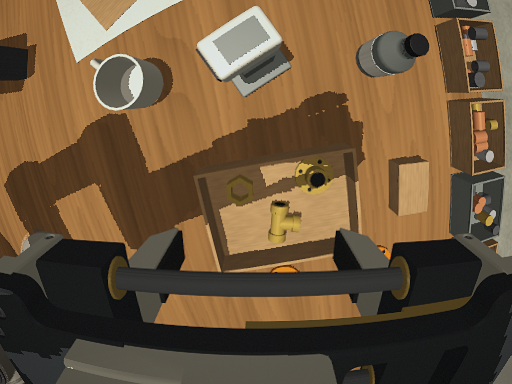

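All three parts lie in the carton: the nut at (240,188), the tee at (284,221) and the flange at (316,176). The scanner head is at (240,42) with its window side facing left, towards the mug. Its x axis points 22.5° from the world x axis.

```bash
python3 -m handwheel '[3,20,-10,-0.14,1,3,20,-10,-0.14,1,3,20,-10,-0.14,1,3,19,-10,-0.14,1,3,19,-10,-0.14,1,2,19,-10,-0.14,1,2,19,-10,-0.14,1,1,17,-10,0,1]'
python3 -m handwheel '[0,0,0,0,1,0,0,0,0,1]'
```

```text
time: 16.55
tool_pos: [0.5206, 0.3144, 0.2471]
tool_rot: [3.141, 0.003, 0.391]
contact_force: [0.5, 0.7, 0.8]
opening: 0.0921
grip_force: 0.0
time: 16.75
tool_pos: [0.5204, 0.3138, 0.2487]
tool_rot: [3.141, 0.002, 0.396]
contact_force: [0.5, -0.1, 0.7]
opening: 0.0919
grip_force: 0.0
```

```bash
python3 -m handwheel '[0,0,-40,0,1,0,0,-35,0,1,0,0,-20,0,1,0,0,-10,0,1,0,0,0,0,0.4,0,0,0,0,0.4,0,0,0,0,0.4,0,0,0,0,0.4]' 30
python3 -m handwheel '[0,0,0,0,0.4,0,0,0,0,0.4,0,0,0,0,0.4,0,0,0,0,0.4,0,0,0,0,0.4]'
python3 -m handwheel '[0,0,15,0,0.4,0,0,20,0,0.4,0,0,20,0,0.4,0,0,20,0,0.4,0,0,20,0,0.4,0,0,15,0,0.4,0,0,0,0,0.4,0,0,0,0,0.4]'
python3 -m handwheel '[0,0,0,0,0.4,0,0,0,0,0.4]'
```

```text
time: 17.55
tool_pos: [0.5211, 0.3144, 0.1461]
tool_rot: [3.142, -0.002, 0.393]
contact_force: [-1.7, -0.1, -0.2]
opening: 0.0639
grip_force: 0.0
time: 18.05
tool_pos: [0.5207, 0.3143, 0.1452]
tool_rot: [3.141, -0.001, 0.393]
contact_force: [-1.0, -0.9, 3.5]
opening: 0.0498
grip_force: 30.0
time: 18.85
tool_pos: [0.5201, 0.314, 0.2536]
tool_rot: [3.141, 0.002, 0.393]
contact_force: [-0.3, -0.2, -2.7]
opening: 0.05
grip_force: 30.0
time: 19.05
tool_pos: [0.52, 0.314, 0.2534]
tool_rot: [3.141, 0.002, 0.393]
contact_force: [0.2, -0.9, -2.3]
opening: 0.0494
grip_force: 30.0
```

```bash
python3 -m handwheel '[23,10,0,0,0.4,23,9,0,0,0.4,0,0,-30,0,0.4,0,0,-30,0,0.4,0,0,-20,0,0.4,0,0,-9,0,0.4,0,0,0,0,0.4]' 22
python3 -m handwheel '[-11,-5,0,0,0.4,-10,-4,0,0,0.4,-10,-4,0,0,0.4,-8,-4,-2,0,0.4,-8,-3,-2,0,0.4,-8,-3,-2,0,0.4]'
python3 -m handwheel '[-11,-5,-6,0,0.4,-10,-4,-6,0,0.4,0,0,0,0,0.4]'; python3 - <<'E'
from h import *
im,W=world('scene'); np.save('s4.npy',W); cv2.imwrite('pics/s4.png',cv2.resize(im[80:260,270:470],None,fx=3,fy=3,interpolation=cv2.INTER_CUBIC))
E
```

```text
time: 19.75
tool_pos: [0.5658, 0.3328, 0.164]
tool_rot: [3.141, 0.003, 0.393]
contact_force: [0.2, -0.6, -2.6]
opening: 0.0497
grip_force: 22.0
time: 20.35
tool_pos: [0.5127, 0.3106, 0.1619]
tool_rot: [3.141, -0.006, 0.393]
contact_force: [2.2, -0.3, 3.0]
opening: 0.05
grip_force: 22.0
time: 20.65
tool_pos: [0.4891, 0.3007, 0.1478]
tool_rot: [3.141, 0.001, 0.393]
contact_force: [0.4, 0.7, -1.9]
opening: 0.0502
grip_force: 22.0
```

View pics/s4.png

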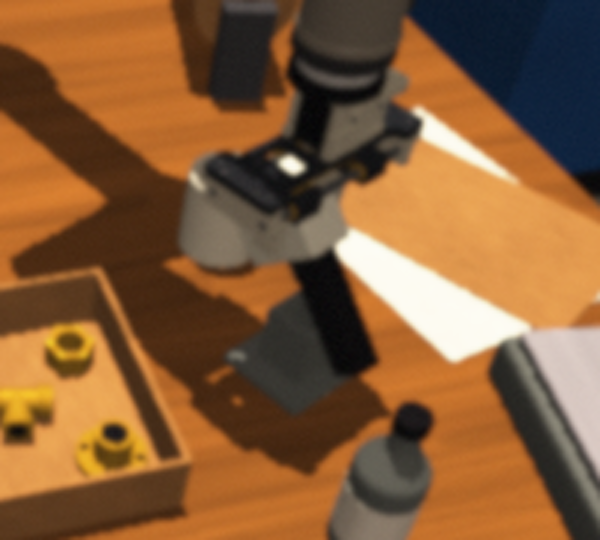

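The scanner pivots as planned. Its handle leans on the sleeve with the foot outwards, near crop (350,360). I continue until it lies level.

```bash
python3 -m handwheel '[-8,-4,-8,0,0.4,-8,-3,-9,0,0.4,-7,-3,-11,0,0.4,-6,-2,-11,0,0.4,-4,-2,-12,0,0.4,-3,-1,-14,0,0.4,0,0,0,0,0.4]'
python3 -m handwheel '[0,0,0,0,0.4,0,0,0,0,0.4]' 60
python3 -m handwheel '[0,0,20,0,0.4,0,0,30,0,0.4,0,0,40,0,0.4,0,0,40,0,0.4,0,0,20,0,0.4,0,0,0,0,0.4]'; python3 - <<'E'
from h import *
im,W=world('scene'); np.save('s5.npy',W); cv2.imwrite('pics/s5.png',cv2.resize(im[20:260,270:510],None,fx=2.4,fy=2.4,interpolation=cv2.INTER_CUBIC))
E
```

```text
time: 21.4
tool_pos: [0.4536, 0.2858, 0.0816]
tool_rot: [3.141, 0.003, 0.393]
contact_force: [-0.7, -0.4, -2.1]
opening: 0.0499
grip_force: 22.0
time: 21.6
tool_pos: [0.4546, 0.2862, 0.0829]
tool_rot: [3.142, 0.001, 0.393]
contact_force: [1.1, 0.2, -2.1]
opening: 0.0497
grip_force: 60.0
time: 22.2
tool_pos: [0.4559, 0.2869, 0.2363]
tool_rot: [-3.141, -0.007, 0.393]
contact_force: [0.3, 1.1, -2.8]
opening: 0.0495
grip_force: 60.0
```

View pics/s5.png

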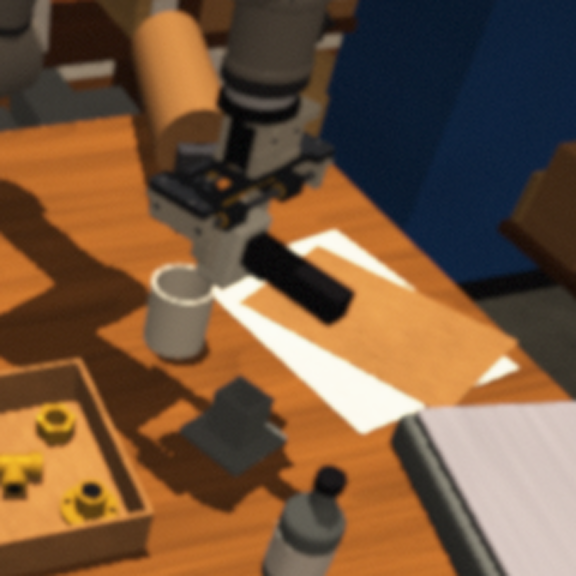

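The scanner is now nose-down with its handle level, running from about crop (250,250) to (340,300), clear of the holder and mug. I measure the tilt before going over the carton.

```bash
python3 - <<'E'
from h import *
W=np.load('s5.npy').reshape(-1,3); s=robot.observe(); g=s['tool_pos']+[0,0,.005]; a=s['tool_rot'][2]
S=(W[:,:2]-g[:2])@[np.cos(a),np.sin(a)]; Y=(W[:,:2]-g[:2])@[-np.sin(a),np.cos(a)]; Z=W[:,2]-g[2]
for y0,y1,z0 in((-.012,.012,0),):
    m=(S>.035)&(S<.14)&(Y>y0)&(Y<y1)&(abs(Z)<.06); 
    for b in np.arange(.035,.14,.015):
        k=m&(S>=b)&(S<b+.015)
        if k.sum(): print(b.round(3),k.sum(),np.percentile(Z[k],[5,50,95]).round(4),Y[k].mean().round(3))
k=(abs(S)<.2)&(abs(Y)<.03)&(Z>-.075)&(Z<.03); print('S max',S[k].max())
E
```

```text
0.035 61 [-0.013   0.026   0.0282] -0.005
0.05 54 [-0.0135  0.0249  0.027 ] -0.003
0.065 56 [-0.005   0.0238  0.0265] -0.004
0.08 56 [-0.0029  0.023   0.0249] -0.003
0.095 57 [-0.0063  0.022   0.0238] -0.003
0.11 57 [-0.0025  0.021   0.023 ] -0.003
0.125 59 [-0.0115  0.0197  0.0216] -0.004
S max 0.1489875950886596
```

```bash
python3 -m handwheel '[6,-20,3,0,0.4,9,-30,3,0,0.4,12,-37,3,0,0.4,12,-40,0,0,0.4,11,-36,0,0,0.4,9,-28,0,0,0.4,6,-15,0,0,0.4,1,-7,0,0,0.4]'
python3 -m handwheel '[0,0,0,0,0.4,0,0,0,0,0.4,0,0,0,0,0.4,0,0,0,0,0.4,0,0,0,0,0.4,0,0,0,0,0.4]'; python3 - <<'E'
from h import *
s=robot.observe(); g=s['tool_pos']+[0,0,.005]; a=s['tool_rot'][2]; im,W=world('scene'); cv2.imwrite('pics/s6.png',im); W=W.reshape(-1,3)
S=(W[:,:2]-g[:2])@[np.cos(a),np.sin(a)]; Y=(W[:,:2]-g[:2])@[-np.sin(a),np.cos(a)]; Z=W[:,2]-g[2]
for b in np.arange(.035,.14,.03):
    k=(abs(Y)<.012)&(abs(Z)<.06)&(S>=b)&(S<b+.03); print(b.round(3),np.median(Z[k]).round(4))
k=(abs(S)<.2)&(abs(Y)<.03)&(Z>-.09)&(Z<.03); print('S',S[k].max(),'lowest',W[k,2].min()); print(s['time'],s['qvel'].round(3))
E
```

```text
time: 23.05
tool_pos: [0.5204, 0.0721, 0.2402]
tool_rot: [-3.141, 0.002, 0.391]
contact_force: [0.9, 0.1, -2.3]
opening: 0.0495
grip_force: 60.0
time: 23.65
tool_pos: [0.5204, 0.0735, 0.2418]
tool_rot: [3.141, -0.0, 0.393]
contact_force: [0.1, 0.4, -2.7]
opening: 0.0497
grip_force: 60.0
0.035 0.0232
0.065 0.0207
0.095 0.0186
0.125 0.0147
S 0.14766687061344957 lowest 0.2063545335945688
23.65 [-0.005  0.     0.     0.     0.     0.   ]
```

View pics/s6.png

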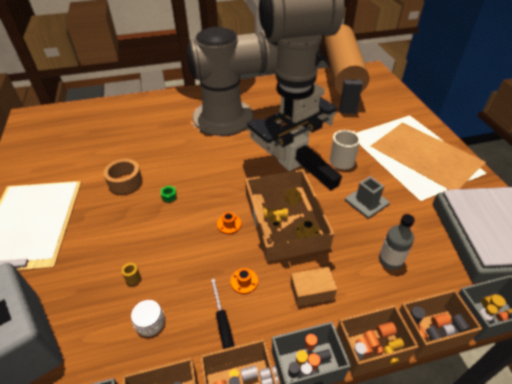

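The scanner head points down into the carton from about 20 cm. Its handle runs from about (300,155) to (335,185), and the parts and bystanders are in place. I hand in now.

```bash
python3 -c "
from cell import robot
print(robot.hand_in())"
```

```text
the job is handed in; nothing more can be done
None
```

I handed the job in at about 24 s of the 72 s. The tee, nut and flange are in the carton, and the gripper holds the scanner nose-down (about 5° off vertical) over the carton's middle, its window roughly 20 cm above the floor; the hand-in gave no verdict.

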